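# Hold the rod cabinet's gate wide open

### The arm

A 6-joint arm with a two-finger parallel gripper is mounted at the origin on the work surface. World frame = base frame: x ahead of the robot, y to its left, z up, the work surface at z = 0. Lengths are in m, angles in rad, forces in N, time in s.
With the tool pointing down it reaches from about 0.35 to 0.975 m from the base axis. Payload 7.1 kg.
Tool frame: the origin (TCP) lies on the centre line of the jaws, within the pads' length; the fingertips stand 11 mm ahead of it and the grasp point (between the pads) lies 8 mm behind it; z points along the fingers, y is the line along which they close (so a half turn about z gives the same grasp; the last joint's range is limited). The gripper opens to 88 mm and grips with 3 to 60 N. Pads are 20 mm wide; open, the fingers measure 115 mm over their backs; the gripper's body (75 mm by 178 mm) begins 61 mm behind the grasp point.
Start: joints at [1.089, 0.423, 1.63, -0, 1.089, -0.019], TCP at [0.279, 0.559, 0.234] pointing down, gripper open.
Joint ranges: [-3, 3], [-0.9, 2.11], [0.09, 2.58], [-1.31, 4.45], [0.11, 2.69], [-2.54, 2.54]. Speed limits (rad/s): [2.39, 2.39, 3.01, 3.14, 3.14, 3.14].

### API

Orientations are given as a rotation vector (axis times angle).
In Python, from bench import read_state, cams, job gives the robot as it stands. The module is installed in compiled form; this text tells all that it offers.
- The arm moves only by the tool move_arm, never from a script. Its argument "deltas" is one flat list of numbers, 7 for each row, row after row: the shift along the tool's x, y, z in mm, then the turn, a rotation vector about the tool's x, y, z in rad, then the closure in counts, from 0 (fully open) to 255 (shut). In form: [x, y, z, ax, ay, az, grip, x, y, z, ax, ay, az, grip, ...]. A call has 1 to 5 rows; each row shifts and turns the commanded pose from where the row before left it, along the tool's axes as they then stand; what a row does not reach is not made up. A row lasts 1/8 s, in which the tool goes at most 62.5 mm and 10.7 degrees, less where a joint would pass 70% of its speed; a pose out of reach is approached as far as the arm can. A call with a gripper value outside its range is refused whole. The fingers move at their own pace and stop on an object; "squeeze" is the grip in N (left out, the last holds). Time passes only in rows, so rows that do not move let the fingers close. It gives the time, the measured TCP pose, the force, the opening and the grip force at its end, in the units of the state.
- read_state(): the state, without advancing time (a new reading comes with each control period).
- cams.camera(name): name is "scene" or "top"; returns the picture (420x560x3 uint8, red, green, blue); there is no depth.
- cams.calibration(name): a dict with "vfov" (degrees; the focal length in pixels is half the picture's height over the tangent of half this angle, whatever the lens; pixels are square), "cx", "cy" (the principal point, pixels), "extrinsics" (4x4, takes a point from camera to world coordinates). Camera axes: x right, y up, looking along -z (the intrinsics and any distortion apply to the point x, -y, -z); pixel columns grow to the right and rows downward; lengths in m; the calibration is good to about 2 mm. A picture is of the moment at which its call begins. calibration takes no time and is no camera call.
- job.finish_job(): hands the job in; it is judged then, once.
The state is a dict: "t": time; "qpos": joint angles; "joint_velocities": joint speeds; "joint_efforts": joint torques, N m; "eef_pos": TCP position; "ee_rot": TCP orientation; "contact_force": force on the tool from outside, world axes, zero at the start; "torque": the same for the moment, N m; "opening": finger opening in m; "grasp_force": force on a finger pad.
Only numpy, scipy, OpenCV 4.12 (cv2) and the standard library are available. Lean on these libraries where they do the work, as an engineer would, in place of code of your own. Each camera call takes 0.05 s, during which the arm holds its last target. There are 200 camera calls.

### The job

Open the glass-rod cabinet and hold it open for your colleague, who is about to draw rods out: first squeeze the transport lock on its top board (the pair of plates with the red one) until its bolt is fully withdrawn and stays so, then squeeze the black latch on the gate and swing the gate out past its detent until it is wide open. It pulls itself back, so finish while still holding it there with the gripper; leave the ware and tools on the cabinet and the table as they stand.

Things in the scene. Friction and masses are not known exactly. Their poses are not given: they have to be found in the camera images.
- rack: rod cabinet, fixed to the table: open-fronted plywood case of coloured glass rods, 320 mm deep (x), 244 wide (y), 160 high; a clear gate in an aluminium frame closes its front. Origin under the case's centre; the gate side looks along -x, z is up. Metal hardware on top (bolts, guides, staple, detent) stays below 187 mm over the table; only the catches' finger plates rise higher, to 210 mm.
- gate: the gate: 206 mm from hinge axis to free edge, frame 14 mm thick, from 12 to 165 mm above the table. Origin on the vertical hinge axis at table height (x -170, y -105 mm in the cabinet's frame); y runs along the gate to its free edge, x towards the rods. Shut, its axes are parallel to the cabinet's.
- hinge_top (a point): point on the gate's hinge axis, 160 mm above the table (fixed); axes as the cabinet's
- lock_grip (a point): midway between the transport lock's two finger plates (lock shut), on the cabinet's top board, 200 mm above the table; axes as the cabinet's. Plates 24 mm wide (x), 5 thick, upper edges at 210 mm, free to grip down to 188 mm. Outer faces 40 mm apart along y: the fixed bare steel plate's at -20 mm, the sliding red plate's at +20 mm from this point.
- lock (a joint): how far the transport lock's red plate is squeezed towards the fixed plate, drawing its bolt from the staple on the gate: 0 (locked) to 0.014 m (fully withdrawn: 26 mm over both plates, their middle then 7 mm to -y of point lock_grip). Gate freed above 0.0095. Held by some 4 N of friction: stays where it is left. Starts locked, at 0 to 0.002.
- latch_grip (a point): midway between the gate latch's two black finger plates (latch shut), on the gate's top rail, 168 mm from the hinge axis, 200 mm above the table; moves with the gate, axes as the gate's. Plates sized like the lock's, free to grip down to 188 mm; outer faces 40 mm apart along y: fixed plate's at -20 mm (hinge side), sliding plate's at +20 mm (free-edge side). The lock is some 115 mm away.
- latch (a joint): how far the latch's sliding plate is squeezed towards the fixed one, drawing its bolt from the strike on the cabinet: 0 (shot) to 0.014 m (26 mm over both plates, their middle then 7 mm to -y of point latch_grip). Clear above 0.0105. Sprung, 4.5 N at rest to 8 N fully squeezed: it springs back when let go, so keep it squeezed until the gate has swung about 0.15 rad.
- gate_swing (a joint): swing of the gate: 0 shut, 1.45 rad wide open against its stop; grows anticlockwise seen from above, away from the rods. Under 0.03 while a bolt is shot. A damped spring hinge pulls it shut: 0.31 N m at 0, 0.49 at the stop (3 N at the latch). The spring detent from 0.5 to 1.1 rad takes up to 1.4 N m to pass (8 N at the latch). Let go beyond it, the gate falls back to about 1.1 or shut.
- vase: small pale blue glass vase, 62 mm across, 100 mm tall, origin under its foot; stands on the cabinet's top board, well behind the catches
- frit_jar: red glass jar of frit with a steel cap, 52 mm across, 62 mm tall, origin under its foot; stands on the cabinet's top board, behind the catches
- green_cup: light green plastic cup, 72 mm across, 95 mm tall, origin under its foot, on the table to the right
- tin: open steel tin, 84 mm across, 110 mm tall, origin under its foot, on the table to the right
- mould: dark steel optic mould, 60 mm across, 86 mm tall, origin under its foot, on the table to the right
- paddle: graphite paddle lying on the table to the right, 105 x 60 mm black plate and wooden handle, 245 mm long in all, origin at the plate's rear edge, x towards the plate's front
- pliers: pliers with red handles lying on the table to the right, 155 mm long, origin at the rivet, x towards the jaws
Not all that is in view belongs to the job. Of the things that look like the green_cup, take the one that is farthest from the robot's base at the start.

How it is judged:
On the way, in this order (a step that is already met when the one before it is completed fails the run):
1. the transport lock is squeezed home, the gate still shut (value of joint lock above 0.0115 m and value of joint gate_swing below 0.05 rad), for 0.1 s.
2. the gate latch is squeezed, the gate still near shut and the lock still withdrawn (value of joint latch above 0.008 m and value of joint lock above 0.0115 m and value of joint gate_swing below 0.12 rad), for 0.05 s.
3. the gate is past its detent (value of joint gate_swing above 1.15 rad), for 0.05 s.
At the end, for the whole second after the job is handed in: the gate stands wide, swung beyond 1.30 rad of its 1.45, still (under 0.2 rad/s), the gripper's fingers bearing on the gate or its latch with more than 0.8 N; the transport lock still withdrawn (over 11.5 of 14 mm); every bystander within 30 mm of its place and upright within 0.4 rad (value of joint gate_swing above 1.3 rad and velocity of joint gate_swing between -0.2 and 0.2 rad/s and value of joint lock above 0.0115 m and contact force between the fingers and gate above 0.8 N and distance of each of vase, frit_jar, green_cup, tin, mould, paddle, pliers from where it was at the start of the episode below 0.03 m and angle between each of vase, frit_jar, green_cup, tin, mould, paddle, pliers's own z axis and vertical below 0.4 rad); the arm keeps its last pose, push and grip.
It fails at once if ware or tools on the cabinet or the table are pushed away or knocked over (distance of any of vase, frit_jar, green_cup, tin, mould, paddle, pliers from where it was at the start of the episode above 0.03 m or angle between any of vase, frit_jar, green_cup, tin, mould, paddle, pliers's own z axis and vertical above 0.4 rad).
It also fails if it takes over 45 s, if anything falls off the work surface, if the arm or the gripper's body presses on something with over 40 N, if the wrist force passes 120 N, or if a joint passes its speed limit or range.

## Working session

There is one attempt and no reset: what is moved stays moved. The work goes in short steps, Python scripts to look and compute and a tool call to move; the robot and the scene stay as the last step left them, time stands still between calls to the robot, and variables do not carry over. Pictures are saved under pics/ and viewed, at most 10 in all, crops included, and the job is handed in when it is done.

Besides the shell and the picture viewer there is one more tool, called as name(argument=value, ...), one argument or row to a line, values as JSON. move_arm: Moves the arm, as the interface text tells. Its arguments: {"type":"object","properties":{"deltas":{"type":"array","items":{"type":"number"}},"squeeze":{"type":"number"}},"required":["deltas"]}

```bash
mkdir -p pics; python3 - <<'E'
from bench import read_state, cams, job
import cv2
for n in("scene","top"):
    im=cams.camera(n); cv2.imwrite(f"pics/{n}0.png",im[:,:,::-1]); c=cams.calibration(n); print(n,c)
s=read_state(); print({k:s[k] for k in("t","qpos","eef_pos","ee_rot","opening","contact_force")})
E
```

```text
scene {'vfov': 52.79524164847913, 'cx': 283.41463224410853, 'cy': 208.87775155944024, 'extrinsics': array([[ 0.00533675, -0.62002411,  0.78456461,  1.48727453],
       [ 0.99985961,  0.01577044,  0.0056618 , -0.07827043],
       [-0.01588338,  0.78442425,  0.62002123,  0.87334876],
       [ 0.        ,  0.        ,  0.        ,  1.        ]])}
top {'vfov': 44.923910454617726, 'cx': 278.7803781627964, 'cy': 197.13537468333556, 'extrinsics': array([[ 0.05437668,  0.97740338, -0.20426895,  0.27684152],
       [-0.99850854,  0.05222527, -0.01591248, -0.09429189],
       [-0.00488492,  0.20482956,  0.97878547,  1.43959451],
       [ 0.        ,  0.        ,  0.        ,  1.        ]])}
{'t': 0.1, 'qpos': array([ 1.08899318e+00,  4.23759481e-01,  1.63057646e+00, -2.42951300e-05,
        1.08865666e+00, -1.89953659e-02]), 'eef_pos': array([0.27879384, 0.55883071, 0.23299711]), 'ee_rot': array([-7.20413929e-01, -3.05754069e+00,  2.13860611e-03]), 'opening': 0.08791471532538786, 'contact_force': array([ 0.70868245,  0.54740889, -0.01694626])}
```

View pics/scene0.png

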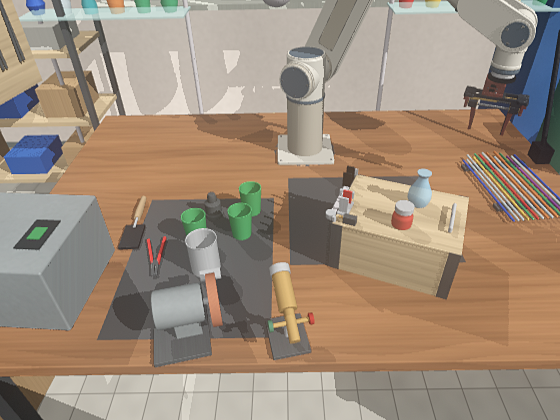

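View pics/top0.png

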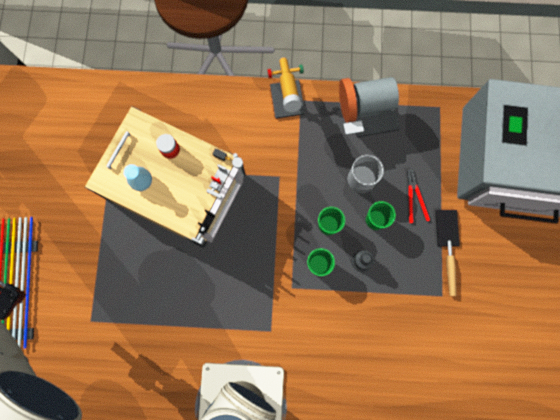

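The scene shows the cabinet at top px ~(90–245, 108–240), with its gate on the right end: hinge near (240,160), free edge near (205,240). The hardware is around (200–230, 150–235). The cups, tin and tools are to the right. Next I'll zoom in on the catches in both views.

```bash
python3 - <<'E'
import cv2
a=cv2.imread("pics/top0.png")[95:255,80:260]; b=cv2.imread("pics/scene0.png")[155:305,310:480]
cv2.imwrite("pics/topc.png",cv2.resize(a,None,fx=3.7,fy=3.7,interpolation=cv2.INTER_CUBIC))
cv2.imwrite("pics/scenec.png",cv2.resize(b,None,fx=4,fy=4,interpolation=cv2.INTER_CUBIC)[:600])
E
```

```text
(no output)
```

View pics/topc.png

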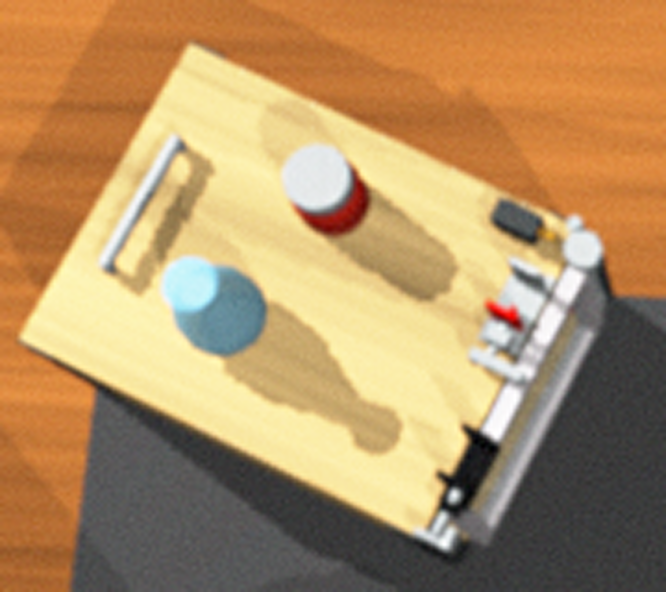

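View pics/scenec.png

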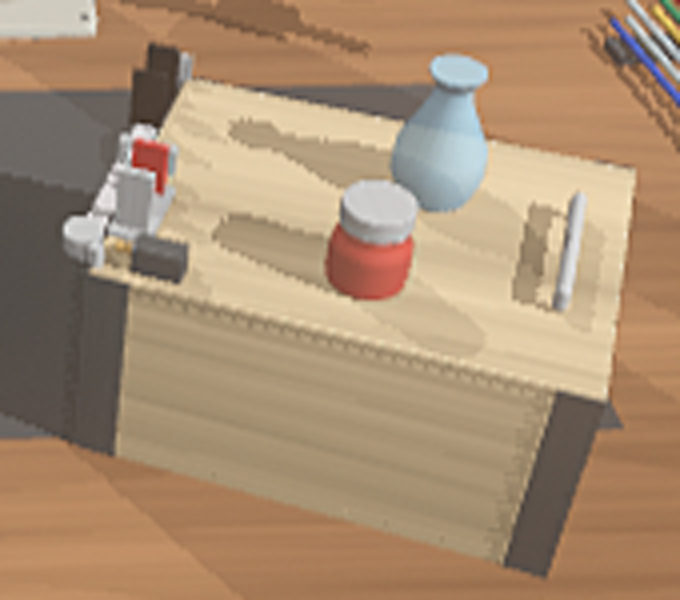

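The top crop shows the lock's steel plate at ~(528,270), the red plate at ~(505,313) and the black plates at ~(482,442) and (445,485). The board corners are at (192,45), (22,340) and (430,545). In the scene crop the red plate's top is at ~(151,145), the steel plate's at (136,172), and the black ones at (165,48) and (152,72).

```bash
cat > h.py <<'E'
import numpy as np
from bench import cams, read_state
C={n:cams.calibration(n) for n in("scene","top")}
def ray(n,u,v):
    c=C[n];f=210/np.tan(np.radians(c["vfov"]/2));E=np.array(c["extrinsics"])
    d=E[:3,:3]@np.array([(u-c["cx"])/f,-(v-c["cy"])/f,-1]);return E[:3,3],d
def onz(n,u,v,z):
    o,d=ray(n,u,v);return o+d*(z-o[2])/d[2]
def two(a,b):
    (o,d),(p,e)=ray("top",*a),ray("scene",*b)
    t=np.linalg.lstsq(np.c_[d,-e],p-o,rcond=None)[0];q,r=o+d*t[0],p+e*t[1]
    return (q+r)/2,np.linalg.norm(q-r)
def T(u,v):return u/3.7+80-.3,v/3.7+95-.3
def S(u,v):return u/4+310-.3,v/4+155-.3
def fit(c,w):
    c,w=np.array(c),np.array(w)[:,:2];a=c-c.mean(0);b=w-w.mean(0)
    th=np.arctan2((a[:,0]*b[:,1]-a[:,1]*b[:,0]).sum(),(a*b).sum())
    R=np.array([[np.cos(th),-np.sin(th)],[np.sin(th),np.cos(th)]]);t=w.mean(0)-R@c.mean(0)
    return th,R,t,w-(c@R.T+t)
E
python3 - <<'E'
from h import *
np.set_printoptions(precision=4,suppress=True)
c=[(.16,-.122),(.16,.122),(-.16,.122)]
wt=[onz("top",*T(*p),.16) for p in((192,45),(22,340),(430,545))]
ws=[onz("scene",*S(*p),.16) for p in((605,400),(633,168),(190,80))]
for nm,cc,w in(("t",c,wt),("s",c,ws),("b",c+c,wt+ws)):
    th,R,t,r=fit(cc,w);print(nm,th,t,(r*1000).round(1).tolist())
for nm,p in dict(steel=(528,270),red=(505,313),blk1=(485,440),blk2=(445,482)).items():
    w=onz("top",*T(*p),.205);print(nm,w,R.T@(w[:2]-t))
for nm,p in dict(steel=(136,172),red=(151,145),blk1=(152,72),blk2=(165,48)).items():
    w=onz("scene",*S(*p),.21);print(nm,w,R.T@(w[:2]-t))
for n,q in dict(hinge=(-.17,-.105),latch=(-.17,.063)).items(): print(n,R@q+t)
E
```

```text
t 1.1720722496755127 [0.5939 0.2319] [[1.0, 1.5], [1.5, 0.8], [-2.4, -2.3]]
s 1.1739173717984697 [0.596  0.2363] [[-0.0, -1.8], [-2.5, -0.7], [2.5, 2.6]]
b 1.1729864868596551 [0.595  0.2341] [[-0.0, -0.9], [0.6, -1.3], [-3.6, -4.4], [1.0, 0.6], [-1.6, 1.4], [3.6, 4.6]]
steel [0.6025 0.0715 0.205 ] [-0.147 -0.07 ]
red [0.5717 0.0847 0.205 ] [-0.1467 -0.0364]
blk1 [0.484  0.0911 0.205 ] [-0.1748  0.0469]
blk2 [0.4544 0.1153 0.205 ] [-0.164   0.0836]
steel [0.6049 0.073  0.21  ] [-0.1446 -0.0715]
red [0.5753 0.0865 0.21  ] [-0.1437 -0.039 ]
blk1 [0.4878 0.098  0.21  ] [-0.167   0.0461]
blk2 [0.4569 0.1112 0.21  ] [-0.1668  0.0797]
hinge [0.6259 0.0367]
latch [0.471  0.1018]
```

```bash
cat > plan.py <<'E'
import sys,numpy as np
from scipy.spatial.transform import Rotation as Ro
from bench import read_state
def plan(pts,n,grip,s=None):
    """pts: list of (x,y,z,heading deg of tool y), row by row, tool down; prints rounded rows"""
    s=s or read_state();p=np.array(s["eef_pos"]);R=Ro.from_rotvec(s["ee_rot"]);out=[]
    for x,y,z,h in pts:
        h=np.radians(h);yy=np.array([np.cos(h),np.sin(h),0]);zz=np.array([0,0,-1.])
        G=Ro.from_matrix(np.c_[np.cross(yy,zz),yy,zz])
        d=R.inv().apply(np.array([x,y,z])-p)*1000;a=(R.inv()*G).as_rotvec()
        d=d.round(1);a=a.round(3);out.append([*d.tolist(),*a.tolist(),grip])
        p=p+R.apply(d/1000);R=R*Ro.from_rotvec(a)
    for i in range(0,len(out),5):print(sum(out[i:i+5],[]))
def line(x,y,z,h,n,grip):
    s=read_state();p=s["eef_pos"];yy=Ro.from_rotvec(s["ee_rot"]).as_matrix()[:,1]
    h0=np.degrees(np.arctan2(yy[1],yy[0]));print("now",p.round(4),round(h0,1),s["t"])
    k=np.linspace(0,1,n+1)[1:]
    plan([(*(p+f*(np.array([x,y,z])-p)),h0+f*(h-h0)) for f in k],n,grip)
if __name__=="__main__":
    a=[float(v) for v in sys.argv[1:]];line(*a[:4],int(a[4]),int(a[5]))
E
python3 -c "
from plan import *
s=read_state();x,y,z=s['eef_pos']
k=np.linspace(0,1,11)[1:]
plan([(x,y,.29,63.5),(x,y,.335,63.5)]+[(x+f*(.5949-x),y+f*(.0764-y),.335-.035*max(0,f-.8)/.2,63.5+f*(-22.8-63.5)) for f in k],0,0)"
```

```text
[0.0, -0.1, -57.0, -0.001, -0.0, -0.0, 0, 0.0, 0.0, -45.0, -0.0, -0.0, -0.0, 0, -49.8, -29.1, 0.0, -0.0, 0.0, 0.15, 0, -53.6, -21.2, 0.0, -0.0, 0.0, 0.151, 0, -56.2, -13.0, 0.0, -0.0, 0.0, 0.151, 0]
[-57.5, -4.4, 0.0, -0.0, 0.0, 0.15, 0, -57.6, 4.3, 0.1, -0.0, 0.0, 0.151, 0, -56.2, 12.9, -0.0, -0.0, 0.0, 0.15, 0, -53.7, 21.1, -0.0, -0.0, 0.0, 0.151, 0, -49.8, 28.9, -0.0, -0.0, 0.0, 0.151, 0]
[-45.0, 36.2, 17.5, -0.0, 0.0, 0.15, 0, -39.0, 42.4, 17.5, -0.0, 0.0, 0.151, 0]
```

move_arm(
  deltas=[0, 0, -57, 0, 0, 0, 0, 0, 0, -45, 0, 0, 0, 0, -50, -29, 0, 0, 0, 0.15, 0, -54, -21, 0, 0, 0, 0.15, 0, -56, -13, 0, 0, 0, 0.15, 0],
)

```text
t: 0.72
eef_pos: [0.3749, 0.4131, 0.3355]
ee_rot: [1.391, 2.817, -0.0]
contact_force: [0.2, 0.0, -0.6]
opening: 0.0884
grasp_force: 0.0
```

move_arm(
  deltas=[-57, -4, 0, 0, 0, 0.15, 0, -57, 4, 0, 0, 0, 0.15, 0, -56, 13, 0, 0, 0, 0.15, 0, -54, 21, 0, 0, 0, 0.15, 0, -50, 29, 0, 0, 0, 0.15, 0],
)

```text
t: 1.35
eef_pos: [0.5333, 0.1729, 0.3355]
ee_rot: [-2.326, -2.111, 0.0]
contact_force: [0.6, -0.2, -0.5]
opening: 0.0875
grasp_force: 0.0
```

move_arm(
  deltas=[-45, 36, 17, 0, 0, 0.15, 0, -39, 42, 17, 0, 0, 0.15, 0, 0, 0, 0, 0, 0, 0, 0],
)

```text
t: 1.72
eef_pos: [0.5963, 0.0753, 0.2995]
ee_rot: [-2.616, -1.738, 0.005]
contact_force: [-0.4, 0.1, 0.1]
opening: 0.0878
grasp_force: 0.0
```

```bash
python3 plan.py .5949 .0764 .2005 -22.8 4 0; python3 -c "
from bench import *;import cv2
cv2.imwrite('pics/s1.png',cv2.resize(cams.camera('scene')[120:270,250:430,::-1],None,fx=4,fy=4,interpolation=2))"
```

```text
now [0.5963 0.0753 0.2995] -22.8 1.725
[0.2, -0.4, 24.8, -0.003, 0.002, 0.0, 0, 0.1, -0.4, 24.7, 0.0, 0.0, 0.0, 0, 0.1, -0.5, 24.8, 0.0, 0.0, 0.0, 0, 0.1, -0.4, 24.7, 0.0, 0.0, 0.0, 0]
```

View pics/s1.png

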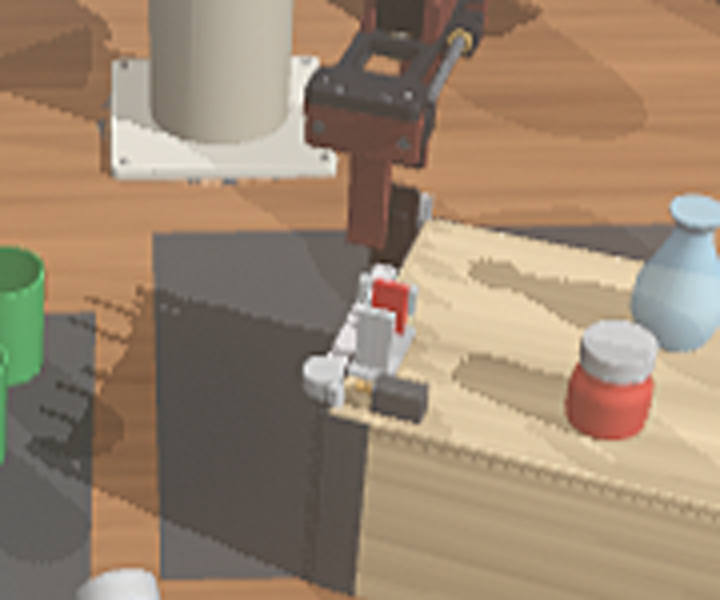

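The gripper hangs right above the steel and red plates (crop ~(370,240) over (375,310)). Now I'll descend and squeeze gently.

move_arm(
  deltas=[0, 0, 25, 0, 0, 0, 0, 0, -1, 25, 0, 0, 0, 0, 0, -1, 25, 0, 0, 0, 0, 0, 0, 23, 0, 0, 0, 0, 0, 0, 0, 0, 0, 0, 0],
  squeeze=12,
)

```text
t: 2.4
eef_pos: [0.5923, 0.0806, 0.2025]
ee_rot: [-2.608, -1.749, 0.004]
contact_force: [0.0, 0.5, 0.1]
opening: 0.0879
grasp_force: 0.0
```

move_arm(
  deltas=[0, 0, 0, 0, 0, 0, 255, 0, 0, 0, 0, 0, 0, 255, 0, 0, 0, 0, 0, 0, 255, 0, 0, 0, 0, 0, 0, 255, 0, 0, 0, 0, 0, 0, 255],
)

```text
t: 3.02
eef_pos: [0.5932, 0.0795, 0.2038]
ee_rot: [-2.611, -1.745, 0.002]
contact_force: [-4.3, 2.5, 2.9]
opening: 0.0413
grasp_force: 2.1
```

move_arm(
  deltas=[0, 0, 0, 0, 0, 0, 255, 0, 0, 0, 0, 0, 0, 255, 0, 0, 0, 0, 0, 0, 255, 0, 0, 0, 0, 0, 0, 255, 0, 0, 0, 0, 0, 0, 255],
)

```text
t: 3.65
eef_pos: [0.5951, 0.0788, 0.2037]
ee_rot: [2.61, 1.745, 0.002]
contact_force: [4.2, -2.9, -2.5]
opening: 0.026
grasp_force: 12.0
```

move_arm(
  deltas=[0, 0, 0, 0, 0, 0, 0, 0, 0, 0, 0, 0, 0, 0, 0, 0, 0, 0, 0, 0, 0, 0, 0, -25, 0, 0, 0, 0, 0, 0, -25, 0, 0, 0, 0],
)

```text
t: 4.28
eef_pos: [0.5936, 0.0795, 0.2539]
ee_rot: [-2.611, -1.746, 0.001]
contact_force: [0.5, 0.4, 1.0]
opening: 0.0723
grasp_force: 0.0
```

```bash
python3 plan.py .478 .099 .25 -22.8 3 0; python3 -c "
from bench import *;import cv2
cv2.imwrite('pics/s2.png',cv2.resize(cams.camera('scene')[120:270,250:430,::-1],None,fx=4,fy=4,interpolation=2))"
```

```text
now [0.5936 0.0795 0.2539] -22.4 4.275
[-8.7, -38.1, 1.4, -0.001, 0.0, 0.002, 0, -8.8, -38.1, 1.3, 0.0, 0.0, 0.002, 0, -8.8, -38.0, 1.3, 0.0, 0.0, 0.002, 0]
```

View pics/s2.png

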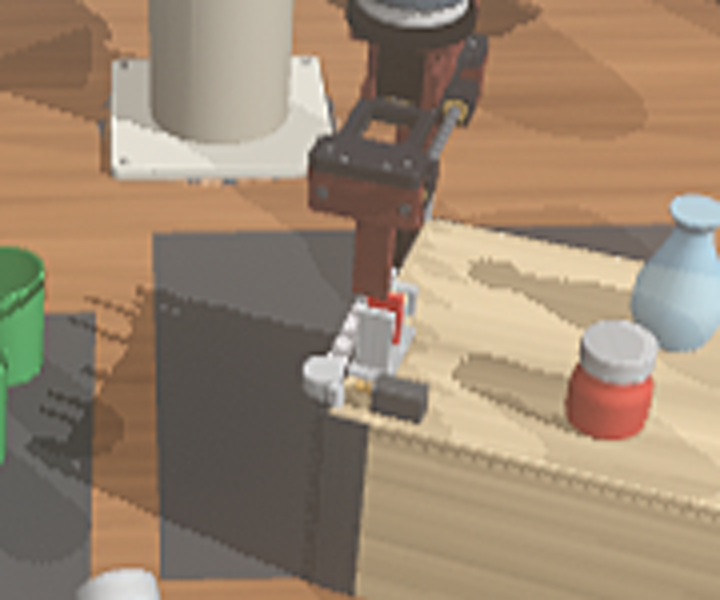

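The red plate now sits right behind the steel one (crop ~(388,315)), so the bolt is withdrawn. Next is the latch.

move_arm(
  deltas=[-9, -38, 0, 0, 0, 0, 0, -9, -38, 0, 0, 0, 0, 0, -9, -38, 0, 0, 0, 0.006, 0, 0, 0, 25, 0, 0, 0, 0, 0, 0, 0, 0, 0, 0, 0],
  squeeze=25,
)

```text
t: 4.95
eef_pos: [0.4769, 0.0979, 0.2274]
ee_rot: [-2.615, -1.738, 0.004]
contact_force: [-0.3, -0.5, 0.3]
opening: 0.0874
grasp_force: 0.0
```

```bash
python3 plan.py .478 .099 .203 -22.8 2 0
```

```text
now [0.4769 0.0979 0.2274] -22.8 4.95
[0.8, 0.3, 12.2, -0.003, 0.002, 0.0, 0, 0.7, 0.4, 12.2, 0.0, -0.0, 0.0, 0]
```

move_arm(
  deltas=[1, 0, 12, 0, 0, 0, 0, 1, 0, 13, 0, 0, 0, 0, 0, 0, 0, 0, 0, 0, 255, 0, 0, 0, 0, 0, 0, 255, 0, 0, 0, 0, 0, 0, 255],
)

```text
t: 5.58
eef_pos: [0.4793, 0.0998, 0.204]
ee_rot: [2.617, 1.738, 0.001]
contact_force: [0.8, 0.2, 0.3]
opening: 0.0615
grasp_force: 0.0
```

move_arm(
  deltas=[0, 0, 0, 0, 0, 0, 255, 0, 0, 0, 0, 0, 0, 255, 0, 0, 0, 0, 0, 0, 255, 0, 0, 0, 0, 0, 0, 255, 0, 0, 0, 0, 0, 0, 255],
)

```text
t: 6.2
eef_pos: [0.4782, 0.1001, 0.2038]
ee_rot: [-2.616, -1.737, 0.002]
contact_force: [-5.2, 2.9, 4.0]
opening: 0.0253
grasp_force: 25.0
```

move_arm(
  deltas=[-6.5, 0.1, 0, 0, 0, -0.04, 255, -12.9, 0.5, 0, 0, 0, -0.08, 255, -12.9, 0.5, 0, 0, 0, -0.08, 255, -12.9, 0.5, 0, 0, 0, -0.08, 255, -12.9, 0.5, 0, 0, 0, -0.08, 255],
  squeeze=35,
)

```text
t: 6.82
eef_pos: [0.4657, 0.0432, 0.2038]
ee_rot: [-2.26, -2.181, 0.001]
contact_force: [-2.4, 3.0, 1.9]
opening: 0.0256
grasp_force: 35.0
```

```bash
cat > g.py <<'E'
from h import *
s=read_state();a=1.173;c=np.cos(a);d=np.sin(a)
r=s["eef_pos"][:2]-np.array([.6259,.0367]);x=r[0]*c+r[1]*d;y=-r[0]*d+r[1]*c
from scipy.spatial.transform import Rotation as Ro
Y=Ro.from_rotvec(s["ee_rot"]).as_matrix()[:,1]
print("swing pos",np.arctan2(-x,y),"rad",np.hypot(x,y),"swing heading",np.arctan2(Y[1],Y[0])-(a-np.pi/2),"z",s["eef_pos"][2],s["opening"],s["contact_force"],s["torque"],s["t"])
E
python3 g.py
```

```text
swing pos 0.3571484121194824 rad 0.16030709710009466 swing heading 0.36228839203771923 z 0.20377902794298217 0.025636329298261547 [-2.40356883  2.95791184  1.89320156] [ 0.43747423  0.61571631 -0.05096128] 6.825
```

move_arm(
  deltas=[-12.9, 0.5, 0, 0, 0, -0.08, 255, -12.9, 0.5, 0, 0, 0, -0.08, 255, -12.9, 0.5, 0, 0, 0, -0.08, 255, -12.9, 0.5, 0, 0, 0, -0.08, 255, -12.9, 0.5, 0, 0, 0, -0.08, 255],
)

```text
t: 7.45
eef_pos: [0.4761, -0.0196, 0.2037]
ee_rot: [-1.782, -2.585, -0.001]
contact_force: [-2.3, 3.5, 0.4]
opening: 0.0254
grasp_force: 35.0
```

```bash
python3 g.py
```

```text
swing pos 0.7575079080761146 rad 0.16004607140650043 swing heading 0.7617262092194808 z 0.20370916669629993 0.02536225843430283 [-2.29296099  3.46779659  0.36982123] [ 0.39215346  0.46539229 -0.18648799] 7.45
```

move_arm(
  deltas=[-12.9, 0.6, 0, 0, 0, -0.08, 255, -12.9, 0.6, 0, 0, 0, -0.08, 255, -12.9, 0.6, 0, 0, 0, -0.08, 255, -12.9, 0.6, 0, 0, 0, -0.08, 255, -12.9, 0.6, 0, 0, 0, -0.08, 255],
)

```text
t: 8.07
eef_pos: [0.5109, -0.0742, 0.2038]
ee_rot: [-1.232, -2.889, 0.0]
contact_force: [-1.4, 4.0, 1.5]
opening: 0.0254
grasp_force: 35.0
```

move_arm(
  deltas=[-12.9, 0.5, 0, 0, 0, -0.08, 255, -12.9, 0.5, 0, 0, 0, -0.08, 255, -12.9, 0.5, 0, 0, 0, -0.08, 255, 0, 0, 0, 0, 0, 0, 255, 0, 0, 0, 0, 0, 0, 255],
)

```text
t: 8.7
eef_pos: [0.5406, -0.0983, 0.2038]
ee_rot: [-0.883, -3.014, -0.0]
contact_force: [-2.5, 3.4, 3.0]
opening: 0.0254
grasp_force: 35.0
```

```bash
python3 g.py; python3 -c "
from bench import *;import cv2
a=cams.camera('scene')[:,:,::-1];cv2.imwrite('pics/s3.png',cv2.resize(a[120:270,170:430],None,fx=3,fy=3,interpolation=2))
cv2.imwrite('pics/t3.png',cv2.resize(cams.camera('top')[90:310,80:360,::-1],None,fx=2.7,fy=2.7,interpolation=2))"
```

```text
swing pos 1.405161582981688 rad 0.15965105388526704 swing heading 1.3984378376145943 z 0.20376782405839283 0.025396296116007133 [-2.48082398  3.40157524  2.98898155] [0.39814157 0.48772122 0.1405531 ] 8.7
```

View pics/t3.png

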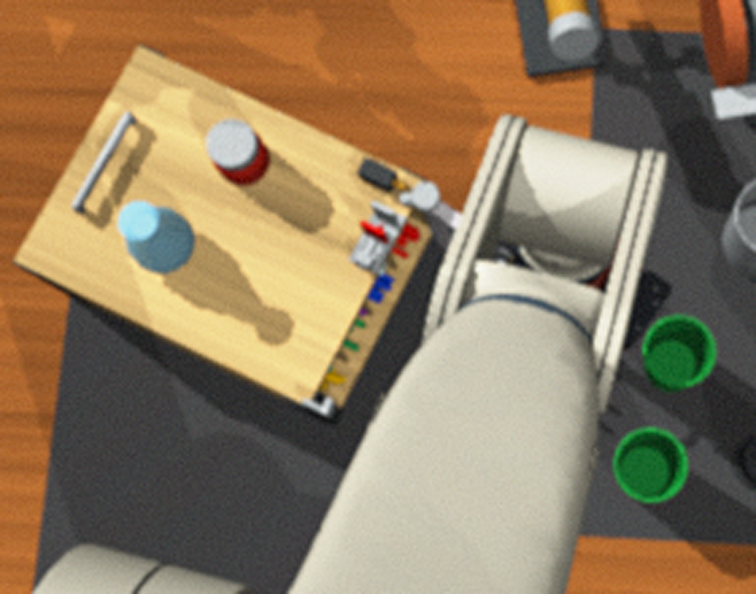

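View pics/s3.png

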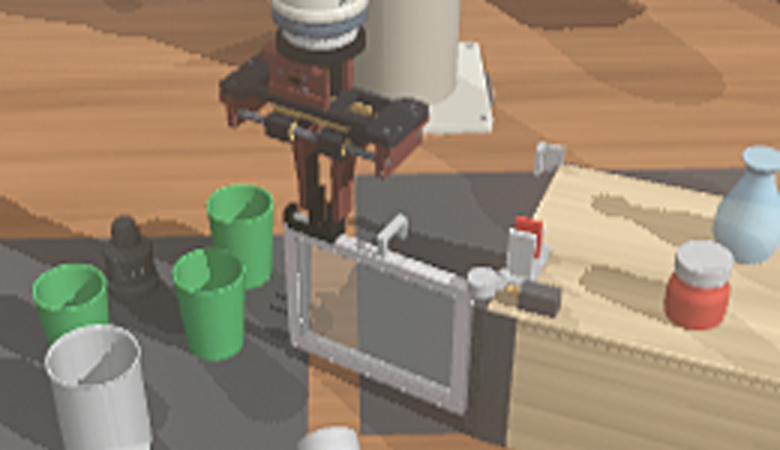

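The gate stands wide open at about 1.40 rad, with the fingers holding its latch (scene crop ~(320,215)). The lock plates are still together (~(525,245)), and the cups, jar and vase haven't moved. I'm handing it in.

```bash
python3 -c "
from bench import job;print(job.finish_job())"
```

```text
the job is handed in; nothing more can be done
None
```

I squeezed the transport lock home and swung the gate to about 1.40 rad, and the gripper is still holding it there by the latch; the ware in view hadn't moved, and the job is handed in (no verdict was returned).

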